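Put the mallet and wrench away in the catch-lidded tool case

TASK

Put the mallet and the adjustable wrench away in the tool case: first press the spring plunger on its front all the way down so that the catch lets go, then lift the lid right back until it rests on its stop. Lay both tools in the case so that they lie wholly inside, below the rim; set them down, do not drop them. Leave the lid open, and leave everything else on the bench where it is.

Things in the scene. Friction and masses are not known exactly. Their poses are not given: they have to be found in the camera images.
- case_floor (a point): Tool case, an open-topped steel box with a hinged lid, fixed to the bench: outside 200 mm (x) x 300 mm (y), walls 4 mm thick, rim 90 mm above the bench. This point is the centre of its inner floor (inside 192 x 292 mm), 4 mm above the bench. x points from the front (handle, plunger) to the hinge side, y along the hinge to the left seen from the front, z up.
- lid (a joint): Lid, a 200 x 300 mm steel plate 8 mm thick. Angle of the case's lid in rad: 0 shut, grows as it opens, 1.66 resting on its stop (slightly past upright). The hinge is stiff: the lid stays where it is left, and moving it takes about 4 N at the handle. While shut it is held by the catch.
- lid_handle (a point): Centre of the lid's handle, a round steel bar 12 mm thick and 120 mm long along the case's y, 40 mm out in front of the lid's front edge (34 mm clear gap between bar and case), at case y = -30 mm, about 95 mm above the bench when shut and 0.33 m when open. It can be pinched from above; the bar points forward from the lid, and straight up when the lid stands open. Its axes turn with the lid.
- lid_hinge (a point): Point on the lid 4 mm above the hinge line (lid shut), level with the handle centre and 240 mm behind it: lid swings about the case's y axis here, front edge upward and then back. Axes turn with the lid. The hinge line runs along the case's rear rim, 90 mm above the bench.
- plunger (a joint): Travel of the catch's spring plunger in m: 0 up, 0.012 fully down on its stop. It moves straight down, takes 3 N at first and about 10 N at the stop, and springs back when let go. Pushed right down it tips the catch off the lid; the catch then stays off by itself.
- plunger_top (a point): Centre of the top of the plunger's head, a black disc 32 mm across on a steel stem, 118 mm above the bench when up, on the catch housing in front of the case, 150 mm in front of the case's centre and 100 mm to its left (case x = -150, y = +100 mm). Press it from above.
- mallet_center (a point): Mallet with a black rubber head and a wooden handle, 165 mm long, 0.26 kg, lying flat. This point is half-way along and half-way up, 20 mm above what it lies on. x runs along it towards the head: the head is 44 mm (x) x 80 mm (y) x 40 mm high and takes up the +x end (x = 38 to 82 mm); the handle, from x = -82 to 38 mm, is 28 mm wide (y) and 24 mm high, centred 20 mm above the surface. It balances at about x = 45 mm.
- mallet_head (a point): Head end of the mallet, on its long axis, 82 mm from its centre.
- mallet_butt (a point): Handle end of the mallet, on its long axis, 82 mm from its centre.
- wrench_center (a point): Adjustable wrench of bright steel, 165 mm long, 0.25 kg, lying flat. This point is half-way along and half-way up, 8 mm above what it lies on. x runs along it towards the head: the jaws take up the +x end (x = 25 to 82 mm, 48 mm wide in y, 16 mm high); the handle, from x = -82 to 25 mm, is 22 mm wide (y) and 14 mm high, its underside on the surface. It balances at about x = 10 mm.
- wrench_head (a point): Head end of the wrench, on its long axis, 82 mm from its centre.
- wrench_butt (a point): Handle end of the wrench, on its long axis, 82 mm from its centre.
- clamp_mid (a point): Bystander, not to be disturbed: G-clamp, dark iron C frame with a steel screw, 135 x 95 x 18 mm, lying flat; this point is at its middle, half-way up.
- tape_mid (a point): Bystander, not to be disturbed: tape measure, 80 x 39 x 64 mm, standing; this point is at its middle, half-way up.
- driver_mid (a point): Bystander, not to be disturbed: screwdriver, 200 mm long, black handle, lying; this point is at its middle, half-way up.
- mug_mid (a point): Bystander, not to be disturbed: steel mug with a handle, 76 mm across, 90 mm high, standing; this point is at its middle, half-way up.
- spray_mid (a point): Bystander, not to be disturbed: aluminium spray can, 60 mm across, 190 mm high, standing; this point is at its middle, half-way up.
- tube_mid (a point): Bystander, not to be disturbed: cardboard drawing tube with white end caps, 412 mm long, 62 mm high, lying; this point is at its middle, half-way up.
- offcut_mid (a point): Bystander, not to be disturbed: offcut of square steel tube, 120 x 40 x 40 mm, lying; this point is at its middle, half-way up.
- mallet: The mallet again, with its origin under its centre, at the underside (20 mm below point mallet_center); same axes.
- wrench: The wrench again, with its origin under its centre, at the underside (8 mm below point wrench_center); same axes.
Things that resemble listed ones, but are neither listed nor needed, are in the scene too. Leave any green look-alike of the mallet alone.

How it is judged (in metres and radians):
On the way, in this order (a step that is already met when the one before it is completed fails the run):
1. the plunger is pressed fully down (at least 10.5 of 12 mm) while the lid is shut (value of joint plunger above 0.0105 m and value of joint lid below 0.1 rad), for 0.1 s.
2. the lid is lifted open onto its stop (1.66 rad, within 0.06) with the plunger up again (value of joint lid above 1.6 rad and value of joint plunger below 0.003 m), for 0.3 s.
At the end, for the whole second after the job is handed in: The lid rests on its stop (within 0.06 rad), the plunger is up, both ends of the mallet and of the wrench are inside the case's walls and less than 75 mm above its floor, both tools at rest, and no bystander is more than 30 mm from where it was (all of step 2 and x of mallet_head in the frame of case_floor between -0.098 and 0.098 m and y of mallet_head in the frame of case_floor between -0.148 and 0.148 m and z of mallet_head in the frame of case_floor between -0.005 and 0.075 m and x of mallet_butt in the frame of case_floor between -0.098 and 0.098 m and y of mallet_butt in the frame of case_floor between -0.148 and 0.148 m and z of mallet_butt in the frame of case_floor between -0.005 and 0.075 m and x of wrench_head in the frame of case_floor between -0.098 and 0.098 m and y of wrench_head in the frame of case_floor between -0.148 and 0.148 m and z of wrench_head in the frame of case_floor between -0.005 and 0.075 m and x of wrench_butt in the frame of case_floor between -0.098 and 0.098 m and y of wrench_butt in the frame of case_floor between -0.148 and 0.148 m and z of wrench_butt in the frame of case_floor between -0.005 and 0.075 m and linear speed of each of mallet, wrench below 0.03 m/s and distance of each of clamp_mid, tape_mid, driver_mid, mug_mid, spray_mid, tube_mid, offcut_mid from where it was at the start of the episode below 0.03 m); the robot touches nothing.
It fails at once if the mallet is dropped (falls free at over 0.9 m/s, about 40 mm of fall) (linear speed of mallet above 0.9 m/s and contact force between mallet and the fingers below 0.1 N).
It fails at once if the wrench is dropped (falls free at over 0.9 m/s, about 40 mm of fall) (linear speed of wrench above 0.9 m/s and contact force between wrench and the fingers below 0.1 N).
It fails at once if a bystander is knocked more than 30 mm from where it was (distance of any of clamp_mid, tape_mid, driver_mid, mug_mid, spray_mid, tube_mid, offcut_mid from where it was at the start of the episode above 0.03 m).
It also fails if it takes over 72 s, if anything falls off the work surface, if the arm or the gripper's body presses on something with over 40 N, if the wrist force passes 120 N, or if a joint passes its speed limit or range.

ROBOT

A 6-joint arm with a two-finger parallel gripper is mounted at the origin on the work surface. World frame = base frame: x ahead of the robot, y to its left, z up, the work surface at z = 0. Lengths are in mm, angles in degrees, forces in N, time in s.
With the tool pointing down it reaches from about 350 to 875 mm from the base axis. Payload 4.2 kg.
Tool frame: the origin (TCP) lies on the centre line of the jaws, within the pads' length; the fingertips stand 19 mm ahead of it and the grasp point (between the pads) is the TCP; z points along the fingers, y is the line along which they close (so a half turn about z gives the same grasp; the last joint's range is limited). The gripper opens to 87 mm and grips with 3 to 60 N. Pads are 19 mm wide; open, the fingers measure 117 mm over their backs; the gripper's body (75 mm by 190 mm) begins 51 mm behind the grasp point.
Start: joints at [-57.949, 22.042, 0.453, 0, -68.411, -14.817], TCP at [185.193, -596.911, 241.55] pointing down, gripper open.
Joint ranges: [-179.83, 179.83], [-69.29, 118.12], [-61.27, 80.66], [-181.25, 117.63], [-171.15, -9.14], [-177.46, 177.46]. Speed limits (degrees/s): [159.86, 159.86, 180, 180, 180, 180].

INTERFACE

Orientations are given as [roll, pitch, yaw] about the fixed x, y, z axes, in that order (R = Rz(yaw) Ry(pitch) Rx(roll)).
In Python, from bench import r gives the robot as it stands.
- The arm moves only by the tool send_rows, never from a script. Its argument "moves" is a list of rows, each a list of 7 numbers: the opening in per cent of the stroke, from 0 (shut) to 100 (fully open), then the shift along the world's x, y, z in mm, then the turn, a rotation vector about the world's x, y, z in degrees. In form: [[hand, dx, dy, dz, rx, ry, rz], ...]. A call has 1 to 12 rows; each row is the pose to reach, as a shift and turn from the pose commanded when the call began; what a row does not reach only later rows make up. A row lasts 1/8 s, in which the tool goes at most 62.5 mm and 10.7 degrees, less where a joint would pass 70% of its speed; a pose out of reach is approached as far as the arm can. A call with a gripper value outside its range is refused whole. The fingers move at their own pace and stop on an object; "grip_force" is the grip in N (left out, the last holds). Time passes only in rows, so rows that repeat a pose let the fingers close. It gives the time, the measured TCP pose, the force, the opening and the grip force at its end, in the units of the state.
- r.get_obs(): the state, without advancing time (a new reading comes with each control period).
- r.read_camera(name): name is "scene" or "side" or "wrist"; returns a dict with "img" (384x512x3 uint8, red, green, blue), "fov_y" (degrees; the focal length in pixels is half the picture's height over the tangent of half this angle, whatever the lens; pixels are square), "cx", "cy" (the principal point, pixels), "k1" (the pictures are not rectified: a ray, as slopes to the right and down, at radius r is drawn at 1 + k1 r^2 times it, then the intrinsics apply), "rvec" (rotation vector, rad) and "tvec" (3), from world to camera coordinates, as OpenCV has them; the wrist camera has in their place "tool_from_camera" (4x4, takes a point from camera to tool coordinates, whose origin is the TCP and whose axes are the flange's). Camera axes: x right, y down, z forward; pixel columns grow to the right and rows downward; lengths in mm; the calibration is good to about 2 mm. A picture is of the moment at which its call begins: read the wrist's pose just before it. There is no depth.
- r.finish_job(): hands the job in; it is judged then, once.
Trained networks look in a picture, given as the dict that the camera call returned (one of the last four; its "shot" number tells which), for a name from the list of things; names that differ only in an ending like _2 or _b are one class to them, and where a whole thing is asked for, a point or a joint stands for the part that bears it (a point fixed in the world has none). Each returns a list of dicts, best first, with "p" (0 to 1); they miss things now and then, are a little off and sometimes report something else, mostly with a low value. They report only what shows in the picture. A call takes as long as a camera call. They do not tell look-alikes from the thing itself.
- r.spot_in(picture, query): "centre" ([x, y, z] in mm, in world coordinates, good to about 4 mm: the middle of the surface that is visible of it).
- r.pinpoint(picture, query): "centre" ([x, y, z] in mm, in world coordinates, good to about 4 mm: a listed point, or the origin of a listed thing).
The state is a dict: "time": time; "qpos": joint angles; "qd": joint speeds; "joint_efforts": joint torques, N m; "tool_pos": TCP position; "tcp_rot": TCP orientation; "force": force on the tool from outside, world axes, zero at the start; "wrist_torque": the same for the moment, N m; "finger_gap": finger opening in mm; "finger_force": force on a finger pad.
Only numpy, scipy, OpenCV 4.12 (cv2) and the standard library are available. Lean on these libraries where they do the work, as an engineer would, in place of code of your own. Each camera call takes 0.05 s, during which the arm holds its last target. There are 200 camera calls.

## Working session

There is one attempt and no reset: what is moved stays moved. The work goes in short steps, Python scripts to look and compute and a tool call to move; the robot and the scene stay as the last step left them, time stands still between calls to the robot, and variables do not carry over. Pictures are saved under pics/ and viewed, at most 10 in all, crops included, and the job is handed in when it is done.

Besides the shell and the picture viewer there is one more tool, called as name([rows], argument=value, ...), one row to a line, values as JSON. send_rows: Moves the arm, as the interface text tells. Its arguments: {"type":"object","properties":{"moves":{"type":"array"},"grip_force":{"type":"number"}},"required":["moves"]}

```bash
ls; mkdir -p pics
cat > h.py <<'E'
from bench import r
import numpy as np, cv2
from scipy.spatial.transform import Rotation as R
def shot(n,f=None):
    d=r.read_camera(n)
    if f: cv2.imwrite('pics/'+f,d['img'][:,:,::-1])
    return d
def rd(x): return np.round(np.array(x,float),1).tolist()
E
python3 - <<'E'
from h import *
o=r.get_obs(); print(o['time'],rd(o['tool_pos']),rd(o['tcp_rot']),rd(o['force']))
Q="case_floor lid_handle lid_hinge plunger_top mallet_center mallet_head mallet_butt wrench_center wrench_head wrench_butt clamp_mid tape_mid driver_mid mug_mid spray_mid tube_mid offcut_mid".split()
ims=[]
for n in("scene","side"):
    d=shot(n); ims.append(d['img'])
    for q in Q:
        print(n,q,[(round(a['p'],2),rd(a['centre'])) for a in r.pinpoint(d,q)][:3])
    cv2.imwrite(f'pics/{n}0.png',cv2.resize(d['img'],(800,600))[:,:,::-1])
E
```

```text
pics
0.0 [185.0, -596.4, 240.5] [179.9, -0.0, -162.8] [1.0, -0.6, 0.4]
scene case_floor []
scene lid_handle [(0.75, [407.5, 155.8, 97.7])]
scene lid_hinge [(0.62, [642.7, 199.2, 93.3])]
scene plunger_top [(0.59, [375.8, 280.5, 117.9])]
scene mallet_center [(0.64, [474.3, -133.3, 21.3]), (0.58, [442.6, -573.7, 15.2])]
scene mallet_head [(0.89, [472.8, -655.7, 19.9]), (0.64, [554.1, -129.0, 16.0])]
scene mallet_butt [(0.92, [414.9, -495.5, 19.3]), (0.63, [552.1, -128.7, 19.2]), (0.59, [390.9, -142.5, 24.5])]
scene wrench_center [(0.78, [528.0, -265.3, 9.6])]
scene wrench_head [(0.73, [604.8, -271.2, 8.6]), (0.29, [468.7, -136.5, -1.4])]
scene wrench_butt [(0.77, [438.8, -263.3, 9.2])]
scene clamp_mid [(0.58, [551.3, -419.2, 10.8])]
scene tape_mid [(0.89, [701.3, -46.8, 34.3])]
scene driver_mid [(0.71, [326.3, -265.1, 13.1])]
scene mug_mid [(0.92, [708.0, -220.9, 43.8])]
scene spray_mid [(0.66, [705.4, -354.1, 96.8])]
scene tube_mid [(0.66, [788.6, 140.4, 32.9])]
scene offcut_mid [(0.91, [404.7, -31.7, 21.2]), (0.2, [376.9, 277.7, 120.1])]
side case_floor [(0.39, [523.7, -269.4, 4.9]), 
[... 396 characters left out ...]
center [(0.68, [523.3, -269.1, 7.2]), (0.37, [706.2, -218.4, 45.2])]
side wrench_head [(0.66, [603.5, -272.6, 13.4]), (0.24, [405.2, -34.3, 22.5])]
side wrench_butt [(0.69, [439.2, -269.4, 3.2]), (0.48, [704.5, -43.0, 29.9])]
side clamp_mid [(0.78, [552.7, -418.6, 10.2])]
side tape_mid [(0.8, [706.0, -43.0, 32.1])]
side driver_mid [(0.66, [326.5, -266.2, 11.4]), (0.54, [707.4, -42.9, 30.2])]
side mug_mid [(0.61, [705.7, -215.9, 44.8]), (0.21, [470.4, -137.7, -3.3])]
side spray_mid [(0.82, [701.4, -354.2, 92.8])]
side tube_mid [(0.58, [787.1, 137.1, 29.7]), (0.21, [645.3, 204.9, 97.6])]
side offcut_mid [(0.73, [402.4, -38.4, 19.3]), (0.72, [604.3, -273.1, 15.4]), (0.45, [789.5, 132.6, 31.8])]
```

View pics/scene0.png

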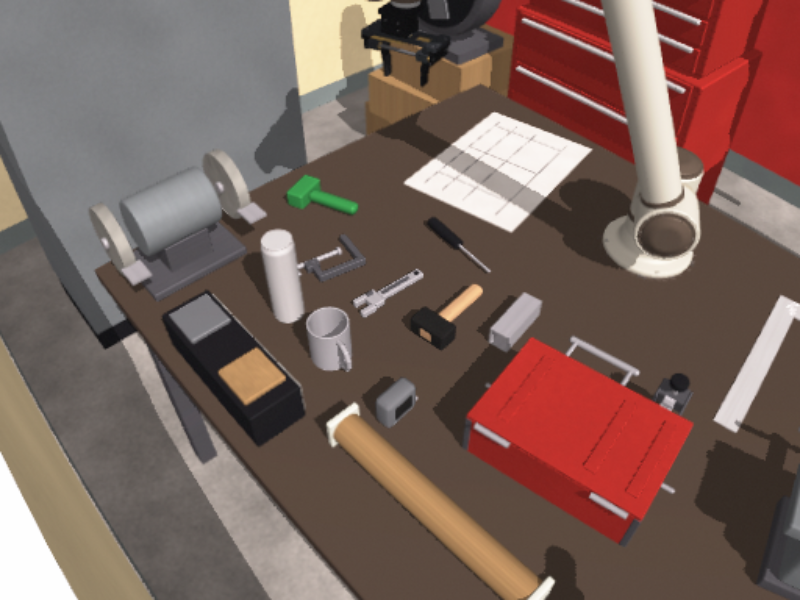

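View pics/side0.png

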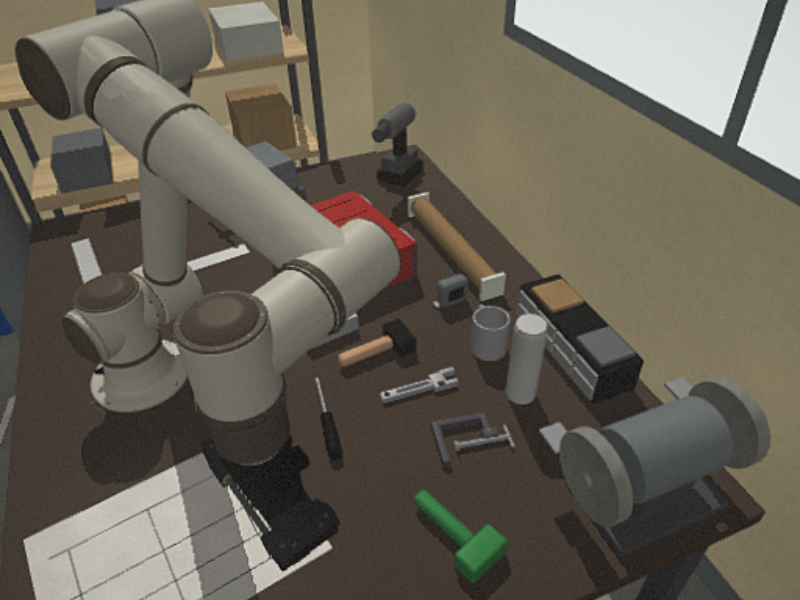

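The scene picture shows the real mallet (black head) at about (445,315), the wrench at (390,290), the red case at (580,430), its handle at (605,355) and the plunger at (680,385). The green look-alike at (320,195) is to be ignored. The side view agrees. The case yaw is about 10.5°. Next I move above the case front and look with the wrist camera.

send_rows([
  [0,60,60,60,0,0,10],
  [0,100,110,80,0,0,20],
  [0,140,160,90,0,0,30],
  [0,180,210,90,0,0,40],
  [0,215,260,90,0,0,50],
  [0,250,310,90,0,0,60],
  [0,280,360,90,0,0,70],
  [0,280,415,90,0,0,80],
  [0,270,475,90,0,0,83],
  [0,260,535,90,0,0,83],
  [0,245,590,90,0,0,83],
  [0,230,650,90,0,0,83],
])

```text
time: 3.3
tool_pos: [418.4, 38.8, 331.9]
tcp_rot: [-179.9, 0.0, -79.8]
force: [0.6, -0.2, 0.6]
finger_gap: 0.7
finger_force: 0.0
```

send_rows([
  [0,-10,60,0,0,0,0],
  [0,-20,115,0,0,0,0],
  [0,-30,165,0,0,0,0],
  [0,-30,165,0,0,0,0],
  [0,-30,165,0,0,0,0],
])

```text
time: 3.92
tool_pos: [389.0, 201.9, 331.5]
tcp_rot: [180.0, -0.0, -79.7]
force: [0.2, -0.3, -0.3]
finger_gap: 0.6
finger_force: 0.0
```

Run:
```python
from h import *
o=r.get_obs(); print(o['time'],rd(o['tool_pos']),rd(o['tcp_rot']),rd(o['qpos']),rd(o['force']))
d=shot("wrist","w1.png"); print(rd(d['tool_from_camera'][:3,3]) if hasattr(d['tool_from_camera'],'shape') else d['tool_from_camera'])
for q in "lid_handle lid_hinge plunger_top".split():
    print(q,[(round(a['p'],2),rd(a['centre'])) for a in r.pinpoint(d,q)][:3])
```

```text
3.925 [389.0, 201.9, 331.5] [180.0, -0.0, -79.7] [48.8, 0.0, -14.6, 0.0, -75.4, -38.6] [0.2, -0.3, -0.3]
[83.5, -1.3, -142.8]
lid_handle [(0.73, [406.3, 153.8, 94.5]), (0.45, [376.5, 282.4, 117.1])]
lid_hinge [(0.55, [648.3, 200.6, 93.7])]
plunger_top [(0.56, [377.6, 280.6, 115.5])]
```

View pics/w1.png

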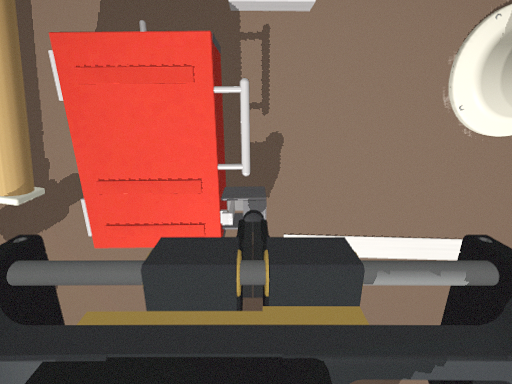

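The wrist view shows the handle bar at px (245,82–172), and the plunger head at (253,220) behind the closed fingers. Both views agree: handle about (407,155,96), plunger about (377,281,117). The gripper body is wide along its closing line. Next I go over the plunger and press.

send_rows([
  [0,-6,40,-40,0,0,0],
  [0,-12,79,-90,0,0,0],
  [0,-12,79,-145,0,0,0],
  [0,-12,79,-180,0,0,0],
  [0,-12,79,-186,0,0,0],
  [0,-12,79,-186,0,0,0],
])

```text
time: 4.88
tool_pos: [378.0, 281.2, 146.5]
tcp_rot: [-179.9, 0.0, -79.8]
force: [0.8, 0.4, 0.2]
finger_gap: 0.4
finger_force: 0.0
```

send_rows([
  [0,0,0,-4,0,0,0],
  [0,0,0,-8,0,0,0],
  [0,0,0,-12,0,0,0],
  [0,0,0,-15,0,0,0],
  [0,0,0,-17,0,0,0],
  [0,0,0,-17,0,0,0],
])

```text
time: 5.62
tool_pos: [377.6, 281.5, 129.2]
tcp_rot: [-179.9, 0.0, -79.7]
force: [-0.7, -0.3, 4.9]
finger_gap: 0.7
finger_force: 2.7
```

send_rows([
  [0,0,0,-3,0,0,0],
  [0,0,0,-6,0,0,0],
  [0,0,0,-8,0,0,0],
  [0,0,0,-9,0,0,0],
  [0,0,0,-9,0,0,0],
])

```text
time: 6.25
tool_pos: [378.2, 281.8, 124.9]
tcp_rot: [-179.8, 0.0, -79.6]
force: [-10.1, -4.9, 35.9]
finger_gap: 0.2
finger_force: 18.1
```

send_rows([
  [0,0,0,20,0,0,0],
  [20,0,0,60,0,0,0],
  [40,15,-60,100,0,0,0],
  [40,29,-100,110,0,0,0],
  [40,29,-126,110,0,0,0],
  [40,29,-126,110,0,0,0],
  [40,29,-126,110,0,0,0],
])

```text
time: 7.12
tool_pos: [406.1, 155.4, 229.3]
tcp_rot: [180.0, 0.0, -79.8]
force: [-0.3, 0.1, 0.2]
finger_gap: 34.4
finger_force: 0.0
```

```bash
cat >> h.py <<'E'
def ray(d,uv,o=None):
    "origin, direction (world) of pixel"
    h,w=d['img'].shape[:2]; f=h/2/np.tan(np.radians(d['fov_y']/2))
    K=np.array([[f,0,d['cx']],[0,f,d['cy']],[0,0,1.]])
    s=cv2.undistortPoints(np.array([[uv]],float),K,np.array([d['k1'],0,0,0,0.]))[0,0]
    v=np.array([s[0],s[1],1])
    if 'rvec' in d:
        M=cv2.Rodrigues(np.array(d['rvec'],float))[0]; return -M.T@np.ravel(d['tvec']),M.T@v
    T=np.array(d['tool_from_camera']); Rt=R.from_euler('xyz',o['tcp_rot'],degrees=True).as_matrix()
    return np.array(o['tool_pos'])+Rt@T[:3,3],Rt@T[:3,:3]@v
def atz(d,uv,z,o=None):
    c,v=ray(d,uv,o); return c+v*(z-c[2])/v[2]
E
python3 - <<'E'
from h import *
o=r.get_obs(); print(o['time'],rd(o['tool_pos']),rd(o['tcp_rot']),rd(o['force']))
d=shot("wrist","w2.png")
s=shot("scene")
for q in "lid_handle lid_hinge plunger_top".split():
  for n,x in(("w",d),("s",s)):
    print(n,q,[(round(a['p'],2),rd(a['centre'])) for a in r.pinpoint(x,q)][:2])
E
```

```text
7.125 [406.1, 155.4, 229.3] [180.0, 0.0, -79.8] [-0.3, 0.1, 0.2]
w lid_handle [(0.67, [409.5, 153.6, 94.5])]
s lid_handle []
w lid_hinge [(0.83, [645.7, 201.0, 92.1])]
s lid_hinge [(0.96, [644.0, 201.2, 92.5]), (0.45, [524.9, -264.4, 5.7])]
w plunger_top [(0.83, [376.1, 282.0, 116.9])]
s plunger_top [(0.53, [377.2, 280.2, 119.0])]
```

View pics/w2.png

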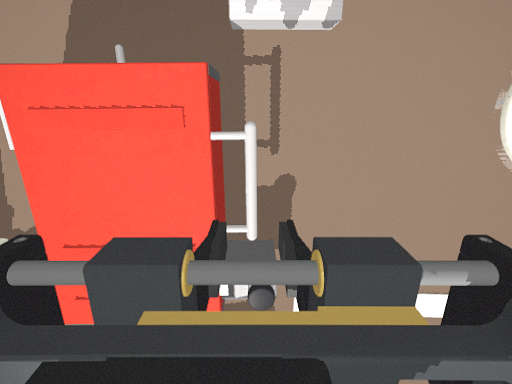

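Run:
```python
from h import *
o=r.get_obs(); d=shot("wrist")
a=atz(d,(251,124),95,o); b=atz(d,(252.5,238),95,o); print(rd(a),rd(b),rd((a+b)/2))
```

```text
[420.0, 93.1, 95.0] [395.8, 217.6, 95.0] [407.9, 155.4, 95.0]
```

The own-ray check of the bar ends, px (251,124) and (252,238), gives the handle centre at (408,155,95). I descend and pinch it.

send_rows([
  [40,2,0,-50,0,0,0.5],
  [40,2,0,-100,0,0,0.5],
  [40,2,0,-125,0,0,0.5],
  [40,2,0,-133,0,0,0.5],
  [5,2,0,-133,0,0,0.5],
  [5,2,0,-133,0,0,0.5],
  [5,2,0,-133,0,0,0.5],
  [5,2,0,-133,0,0,0.5],
], grip_force=20)

```text
time: 8.57
tool_pos: [407.9, 155.2, 97.4]
tcp_rot: [-180.0, 0.0, -79.3]
force: [-4.2, 0.7, 6.3]
finger_gap: 11.2
finger_force: 20.0
```

Run:
```python
from h import *
o=r.get_obs(); print(rd(o['tool_pos']),rd(o['force']))
# handle relative to TCP start: arc about hinge, r=240 horizontally, height +4..5
yaw=np.radians(10.7); ux=np.array([np.cos(yaw),np.sin(yaw)])
for t in np.radians([0,5,10,20,30,40,50,60,70,80,85,90,93,95,96]):
    x=-240*np.cos(t)+5*np.sin(t)+240; z=240*np.sin(t)+5*np.cos(t)-5
    print(round(np.degrees(t)),rd(ux*x),round(z,1))
```

```text
[407.9, 155.2, 97.4] [-4.2, 0.7, 6.3]
0 [0.0, 0.0] 0.0
5 [1.3, 0.3] 20.9
10 [4.4, 0.8] 41.6
20 [15.9, 3.0] 81.8
30 [34.1, 6.4] 119.3
40 [58.3, 11.0] 153.1
50 [88.0, 16.6] 182.1
60 [122.2, 23.1] 205.3
70 [159.8, 30.2] 222.2
80 [199.7, 37.7] 232.2
85 [220.2, 41.6] 234.5
90 [240.7, 45.5] 235.0
93 [253.1, 47.8] 234.4
95 [261.3, 49.4] 233.7
96 [265.4, 50.1] 233.2
```

send_rows([
  [5,1,0,10,0,0,0],
  [5,1,0,21,0,0,0],
  [5,4,1,41,0,0,0],
  [5,9,2,62,0,0,0],
  [5,16,3,82,0,0,0],
  [5,24,5,101,0,0,0],
  [5,34,6,119,0,0,0],
  [5,34,6,119,0,0,0],
])

```text
time: 9.57
tool_pos: [439.9, 161.1, 216.9]
tcp_rot: [179.7, 0.1, -79.3]
force: [-12.1, 4.7, 6.6]
finger_gap: 11.6
finger_force: 20.0
```

Tracking well, with low force. I continue along the arc.

send_rows([
  [5,11,2,18,0,0,0],
  [5,24,5,34,0,0,0],
  [5,38,7,49,0,0,0],
  [5,54,10,63,0,0,0],
  [5,71,13,75,0,0,0],
  [5,88,17,86,0,0,0],
  [5,107,20,95,0,0,0],
  [5,126,24,103,0,0,0],
  [5,126,24,103,0,0,0],
])

```text
time: 10.7
tool_pos: [570.0, 185.3, 323.3]
tcp_rot: [-179.6, 0.0, -79.2]
force: [-3.3, 0.9, 9.6]
finger_gap: 11.1
finger_force: 20.0
```

send_rows([
  [5,20,4,6,0,0,0],
  [5,40,8,10,0,0,0],
  [5,60,11,12,0,0,0],
  [5,80,15,13,0,0,0],
  [5,93,18,12,0,0,0],
  [5,101,19,11,0,0,0],
  [5,103,19,11,0,0,0],
  [5,103,19,11,0,0,0],
])

```text
time: 11.7
tool_pos: [668.8, 204.0, 331.9]
tcp_rot: [179.8, 0.0, -79.2]
force: [-8.9, 2.9, 5.7]
finger_gap: 11.1
finger_force: 20.0
```

send_rows([
  [5,3,1,0,0,0,0],
  [5,6,1,-1,0,0,0],
  [5,6,1,-1,0,0,0],
  [5,6,1,-1,0,0,0],
])

```text
time: 12.2
tool_pos: [669.1, 203.9, 331.8]
tcp_rot: [179.0, -0.1, -79.1]
force: [-24.8, 2.0, 12.6]
finger_gap: 11.1
finger_force: 20.0
```

send_rows([
  [5,-4,-1,0,0,0,0],
  [50,-4,-1,0,0,0,0],
  [50,-4,-1,0,0,0,0],
  [50,-4,-1,0,0,0,0],
  [50,-4,-1,50,0,0,0],
  [50,-4,-1,90,0,0,0],
  [65,-30,-50,100,0,0,-10],
  [65,-60,-100,80,0,0,-20],
  [65,-90,-150,50,0,0,-30],
  [65,-120,-200,20,0,0,-40],
  [65,-150,-250,-20,0,0,-50],
  [65,-170,-300,-40,0,0,-60],
])

```text
time: 13.7
tool_pos: [508.9, -89.1, 290.7]
tcp_rot: [180.0, -0.0, -139.6]
force: [0.9, -0.3, 0.3]
finger_gap: 56.4
finger_force: 0.0
```

send_rows([
  [65,-5,-20,-20,0,0,-10],
  [65,-10,-40,-40,0,0,-20],
  [65,-14,-40,-50,0,0,-30],
  [65,-14,-40,-50,0,0,-36],
  [65,-14,-40,-50,0,0,-36],
  [65,-14,-40,-50,0,0,-36],
])

```text
time: 14.45
tool_pos: [496.6, -127.6, 242.1]
tcp_rot: [-180.0, 0.0, -175.2]
force: [0.5, 0.4, 0.6]
finger_gap: 56.7
finger_force: 0.0
```

Run:
```python
from h import *
o=r.get_obs(); print(o['time'],rd(o['tool_pos']),rd(o['tcp_rot']),rd(o['qpos']),rd(o['force']))
d=shot("wrist","w3.png"); s=shot("scene","s3.png")
cv2.imwrite('pics/c3.png',np.hstack([cv2.resize(d['img'],(400,300)),cv2.resize(s['img'],(400,300))])[:,:,::-1])
for q in "lid_handle lid_hinge case_floor plunger_top mallet_center mallet_head mallet_butt wrench_center wrench_head wrench_butt".split():
  for n,x in(("w",d),("s",s)):
    print(n,q,[(round(a['p'],2),rd(a['centre'])) for a in r.pinpoint(x,q)][:2])
```

```text
14.45 [496.6, -127.6, 242.1] [-180.0, 0.0, -175.2] [3.8, 11.0, -15.0, 0.0, -63.9, -88.9] [0.5, 0.4, 0.6]
w lid_handle [(0.17, [705.5, -44.4, 27.9])]
s lid_handle [(0.8, [668.7, 202.7, 331.7]), (0.39, [645.8, 202.9, 90.6])]
w lid_hinge [(0.64, [475.0, -135.7, 16.5])]
s lid_hinge [(0.58, [645.3, 202.6, 88.3]), (0.18, [551.7, -129.3, 21.1])]
w case_floor [(0.76, [540.2, 211.1, 2.5]), (0.7, [393.9, -141.8, 19.2])]
s case_floor [(0.73, [548.7, -416.2, 12.3])]
w plunger_top []
s plunger_top [(0.63, [374.8, 278.0, 118.3])]
w mallet_center [(0.97, [474.3, -136.4, 17.5])]
s mallet_center [(0.97, [447.1, -576.0, 19.9]), (0.57, [473.6, -133.4, 19.7])]
w mallet_head [(0.66, [554.4, -124.3, 20.8])]
s mallet_head [(0.69, [468.2, -657.0, 19.1]), (0.57, [553.9, -126.8, 17.0])]
w mallet_butt [(0.6, [391.8, -145.9, 17.9])]
s mallet_butt [(0.82, [395.2, -143.3, 27.4]), (0.63, [416.2, -496.3, 20.7])]
w wrench_center [(0.91, [521.9, -263.0, 6.3])]
s wrench_center [(0.7, [525.9, -266.1, 7.7])]
w wrench_head [(0.75, [601.4, -267.3, 6.3])]
s wrench_head [(0.87, [603.4, -272.0, 11.8]), (0.49, [704.2, -356.8, 96.7])]
w wrench_butt [(0.57, [441.5, -260.5, 5.4])]
s wrench_butt [(0.69, [439.0, -260.8, 8.0])]
```

View pics/c3.png

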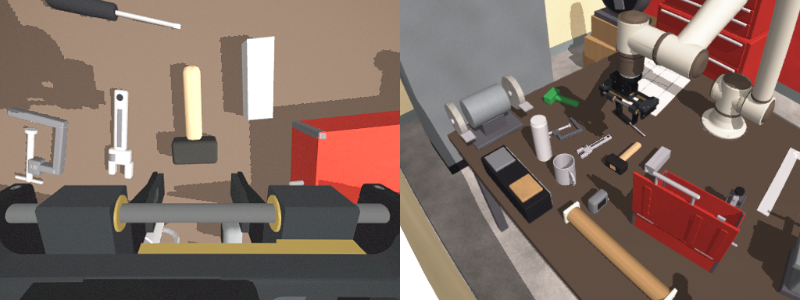

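The left half (wrist view) shows the mallet handle at about (192,66–138) and its head at (195,150), with the wrench at (120,90–175). The right half (scene view) shows the lid standing open. I refine the mallet axis from the wood's pixels.

Run:
```python
from h import *
o=r.get_obs(); d=shot("wrist")
h=cv2.cvtColor(d['img'],cv2.COLOR_RGB2HSV)
m=cv2.inRange(h,(8,60,140),(30,255,255)); m[:60]=0;m[190:]=0;m[:,:200]=0;m[:,300:]=0
p=cv2.findNonZero(m); (c,wh,a)=cv2.minAreaRect(p); b=cv2.boxPoints((c,wh,a))
print(c,wh,a); W=np.array([atz(d,q,30,o) for q in b]); print(np.round(W,1).tolist())
```

```text
(249.5, 124.5) (129.0, 99.0) 90.0
[[371.0, -200.8, 30.0], [361.2, -82.9, 30.0], [521.6, -61.0, 30.0], [532.9, -196.9, 30.0]]
```

Run:
```python
from h import *
o=r.get_obs(); d=shot("wrist")
h=cv2.cvtColor(d['img'],cv2.COLOR_RGB2HSV); print(h[120,246],h[120,280])
m=cv2.inRange(h,(5,60,190),(35,255,255)); m[:60]=0;m[190:]=0;m[:,:220]=0;m[:,275:]=0
p=cv2.findNonZero(m); (c,wh,a)=cv2.minAreaRect(p); b=cv2.boxPoints((c,wh,a))
print(c,wh,a); W=np.array([atz(d,q,28,o) for q in b]); print(np.round(W,1).tolist())
```

```text
[ 30  43 255] [ 13  71 169]
(246.2796630859375, 131.11105346679688) (94.32325744628906, 22.12478256225586) 88.02507019042969
[[394.6, -159.3, 28.0], [391.5, -132.2, 28.0], [510.9, -117.3, 28.0], [514.5, -147.4, 28.0]]
```

send_rows([
  [65,-8,-7,-50,0,0,1.6],
  [65,-8,-7,-100,0,0,1.6],
  [65,-8,-7,-150,0,0,1.6],
  [65,-8,-7,-195,0,0,1.6],
  [65,-8,-7,-218,0,0,1.6],
  [10,-8,-7,-218,0,0,1.6],
  [10,-8,-7,-218,0,0,1.6],
  [10,-8,-7,-218,0,0,1.6],
  [10,-8,-7,-218,0,0,1.6],
  [10,-8,-7,-218,0,0,1.6],
], grip_force=45)

```text
time: 16.9
tool_pos: [488.9, -134.5, 25.1]
tcp_rot: [-180.0, 0.1, -173.7]
force: [-1.1, 0.8, 5.9]
finger_gap: 27.8
finger_force: 45.0
```

send_rows([
  [10,0,0,10,0,0,0],
  [10,0,0,40,0,0,0],
  [10,0,0,90,0,0,0],
  [10,0,0,140,0,0,0],
  [10,0,0,180,0,0,0],
  [10,0,0,180,0,0,0],
])

```text
time: 17.65
tool_pos: [489.7, -134.5, 207.1]
tcp_rot: [-180.0, 0.4, -173.7]
force: [0.1, 0.2, -3.5]
finger_gap: 27.3
finger_force: 45.0
```

send_rows([
  [10,8,40,0,0,0,0],
  [10,18,85,0,0,0,1],
  [10,30,130,0,0,0,2],
  [10,40,175,0,0,0,3],
  [10,50,220,0,0,0,4],
  [10,60,265,0,0,0,4.3],
  [10,67,295,0,0,0,4.3],
  [10,70,308,0,0,0,4.3],
  [10,70,308,0,0,0,4.3],
  [10,70,308,0,0,0,4.3],
])

```text
time: 18.9
tool_pos: [557.7, 172.3, 203.3]
tcp_rot: [-180.0, -0.1, -169.4]
force: [-0.4, -0.3, -2.6]
finger_gap: 27.5
finger_force: 45.0
```

Run:
```python
from h import *
o=r.get_obs(); print(o['time'],rd(o['tool_pos']),rd(o['tcp_rot']),rd(o['force']),rd(o['finger_gap']))
d=shot("wrist"); s=shot("scene")
cv2.imwrite('pics/c4.png',np.hstack([cv2.resize(d['img'],(400,300)),cv2.resize(s['img'],(400,300))])[:,:,::-1])
for q in "case_floor lid_handle plunger_top mallet_center mallet_butt mallet_head".split():
  for n,x in(("w",d),("s",s)):
    print(n,q,[(round(a['p'],2),rd(a['centre'])) for a in r.pinpoint(x,q)][:2])
```

```text
18.9 [557.7, 172.3, 203.3] [-180.0, -0.1, -169.4] [-0.4, -0.3, -2.6] 27.5
w case_floor [(0.69, [538.9, 212.8, 2.1])]
s case_floor [(0.64, [440.1, -263.0, 9.4])]
w lid_handle [(0.69, [538.2, 214.2, 4.6])]
s lid_handle [(0.67, [666.2, 204.7, 330.3])]
w plunger_top []
s plunger_top []
w mallet_center [(0.64, [543.7, 168.1, 194.3])]
s mallet_center [(0.79, [543.5, 169.9, 198.3]), (0.56, [444.4, -580.0, 15.8])]
w mallet_butt [(0.98, [462.6, 157.3, 198.6])]
s mallet_butt [(0.71, [542.9, 174.4, 198.8]), (0.67, [416.7, -497.5, 19.3])]
w mallet_head []
s mallet_head [(0.92, [619.4, 181.7, 196.1]), (0.56, [472.7, -655.5, 17.0])]
```

View pics/c4.png

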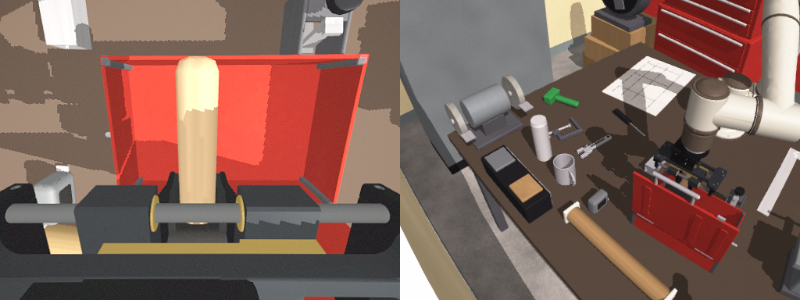

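The wrist view shows the empty red case with the held mallet handle at (197,60–225) over it. The scene view shows the gripper in front of the open lid, clear of it. The mallet is level and centred, so I lower it.

send_rows([
  [10,1,1,-30,0,0,0],
  [10,1,1,-70,0,0,0],
  [10,1,1,-110,0,0,0],
  [10,1,1,-140,0,0,0],
  [10,1,1,-158,0,0,0],
  [10,1,1,-166,0,0,0],
  [10,1,1,-170,0,0,0],
  [10,1,1,-172,0,0,0],
  [10,1,1,-172,0,0,0],
])

```text
time: 20.72
tool_pos: [559.7, 174.7, 32.6]
tcp_rot: [180.0, 0.1, -169.4]
force: [0.0, -0.4, -2.1]
finger_gap: 27.3
finger_force: 45.0
```

send_rows([
  [10,0,0,-1.5,0,0,0],
  [10,0,0,-3,0,0,0],
  [10,0,0,-4,0,0,0],
  [10,0,0,-4,0,0,0],
])

```text
time: 21.22
tool_pos: [559.5, 174.6, 29.2]
tcp_rot: [180.0, 0.0, -169.3]
force: [-3.3, -1.3, 5.3]
finger_gap: 27.8
finger_force: 45.0
```

send_rows([
  [50,0,0,0,0,0,0],
  [55,0,0,0,0,0,0],
  [55,0,0,0,0,0,0],
  [55,0,0,40,0,0,0],
  [55,0,0,95,0,0,0],
  [55,0,0,150,0,0,0],
  [55,-3,-40,195,0,0,0],
  [55,-6,-95,210,0,0,-3],
  [55,-9,-150,210,0,0,-6],
  [55,-12,-205,210,0,0,-9],
  [55,-15,-260,210,0,0,-12],
  [55,-20,-315,210,0,0,-13.6],
])

```text
time: 22.72
tool_pos: [539.2, -142.2, 238.1]
tcp_rot: [-180.0, 0.0, 177.0]
force: [1.6, -0.1, -0.3]
finger_gap: 47.8
finger_force: 0.0
```

send_rows([
  [55,-2,-55,0,0,0,0],
  [55,-5,-100,0,0,0,0],
  [55,-5,-118,0,0,0,0],
  [55,-5,-118,0,0,0,0],
  [55,-5,-118,0,0,0,0],
])

```text
time: 23.35
tool_pos: [534.5, -257.6, 237.9]
tcp_rot: [180.0, -0.0, 177.1]
force: [-1.0, 0.7, 0.3]
finger_gap: 48.0
finger_force: 0.0
```

Run:
```python
from h import *
o=r.get_obs(); print(o['time'],rd(o['tool_pos']),rd(o['tcp_rot']),rd(o['force']),rd(o['finger_gap']))
d=shot("wrist"); s=shot("scene"); e=shot("side")
cv2.imwrite('pics/c5.png',np.hstack([cv2.resize(d['img'],(400,300)),cv2.resize(e['img'],(400,300))])[:,:,::-1])
cv2.imwrite('pics/w5.png',d['img'][:,:,::-1])
for q in "wrench_center wrench_butt wrench_head mallet_center mallet_head mallet_butt lid_handle".split():
  for n,x in(("w",d),("s",s),("e",e)):
    print(n,q,[(round(a['p'],2),rd(a['centre'])) for a in r.pinpoint(x,q)][:2])
```

```text
23.35 [534.5, -257.6, 237.9] [180.0, -0.0, 177.1] [-1.0, 0.7, 0.3] 48.0
w wrench_center [(0.85, [524.2, -267.1, 10.8])]
s wrench_center [(0.91, [526.7, -267.4, 8.8])]
e wrench_center [(0.56, [522.8, -267.9, 5.2])]
w wrench_butt [(0.55, [439.1, -260.3, 6.8])]
s wrench_butt [(0.87, [440.7, -261.2, 7.2]), (0.43, [603.0, -270.3, 12.7])]
e wrench_butt [(0.76, [438.5, -266.4, 5.6])]
w wrench_head [(0.81, [601.3, -269.7, 5.6])]
s wrench_head [(0.74, [603.5, -272.2, 10.7])]
e wrench_head [(0.75, [605.9, -270.9, 13.4])]
w mallet_center [(0.49, [404.8, -32.1, 20.9])]
s mallet_center [(0.67, [445.2, -575.4, 17.4])]
e mallet_center [(0.81, [548.2, 171.1, 23.9]), (0.61, [447.4, -579.1, 19.6])]
w mallet_head []
s mallet_head [(0.97, [470.8, -658.0, 21.2])]
e mallet_head [(0.91, [477.7, -655.3, 25.0]), (0.75, [624.5, 187.2, 26.4])]
w mallet_butt [(0.75, [417.5, -501.4, 19.0])]
s mallet_butt [(0.73, [413.7, -496.7, 21.0]), (0.46, [464.6, 159.8, 30.2])]
e mallet_butt [(0.83, [463.7, 154.2, 27.6]), (0.71, [541.3, 170.5, 1.9])]
w lid_handle [(0.65, [405.4, -34.8, 21.3])]
s lid_handle [(0.94, [667.6, 204.6, 329.9])]
e lid_handle [(0.75, [664.6, 200.5, 330.6]), (0.71, [540.6, 210.8, 4.8])]
```

View pics/c5.png

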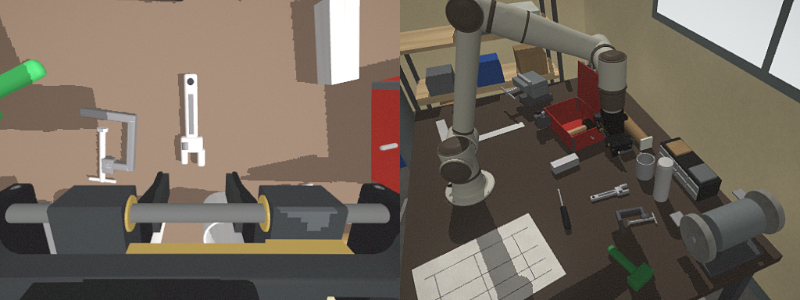

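The wrist view shows the wrench handle from (190,75) to (189,135) with its jaws at (190,160). The side view shows the mallet lying in the case. I check the wrench axis with my own rays.

Run:
```python
from h import *
o=r.get_obs(); d=shot("wrist")
g=cv2.cvtColor(d['img'],cv2.COLOR_RGB2HSV); m=((g[:,:,2]>150)&(g[:,:,1]<40)).astype(np.uint8)
for v in (110,130,150,165):
    u=np.flatnonzero(m[v,220:280])+220
    print(v,u.min(),u.max(),rd(atz(d,(u.min(),v),14,o)),rd(atz(d,(u.max(),v),14,o)))
for v in (93,212): print(rd(atz(d,(243,v),12,o)))
```

```text
110 237 252 [460.0, -274.6, 14.0] [461.0, -255.1, 14.0]
130 237 253 [485.4, -276.4, 14.0] [486.5, -255.1, 14.0]
150 238 253 [512.2, -276.8, 14.0] [513.2, -256.4, 14.0]
165 238 253 [533.0, -278.2, 14.0] [534.0, -257.5, 14.0]
[439.5, -265.6, 12.0]
[604.2, -275.8, 12.0]
```

send_rows([
  [55,-3,-10,-50,0,0,0],
  [55,-3,-10,-100,0,0,0],
  [55,-3,-10,-150,0,0,0],
  [55,-3,-10,-190,0,0,0],
  [55,-3,-10,-210,0,0,0],
  [55,-3,-10,-215.5,0,0,0],
  [55,-3,-10,-215.5,0,0,0],
  [5,-3,-10,-215.5,0,0,0],
  [5,-3,-10,-215.5,0,0,0],
  [5,-3,-10,-215.5,0,0,0],
  [5,-3,-10,-215.5,0,0,0],
  [5,-3,-10,-215.5,0,0,0],
], grip_force=50)

```text
time: 26.1
tool_pos: [531.6, -268.5, 23.0]
tcp_rot: [-180.0, 0.0, 177.1]
force: [-0.7, 1.3, 3.0]
finger_gap: 21.3
finger_force: 50.0
```

send_rows([
  [5,0,0,5,0,0,0],
  [5,0,0,15,0,0,0],
  [5,0,0,20,0,0,0],
  [5,0,0,20,0,0,0],
])

```text
time: 26.6
tool_pos: [531.6, -268.6, 43.1]
tcp_rot: [-180.0, 0.1, 177.0]
force: [-0.1, -0.0, -3.3]
finger_gap: 21.2
finger_force: 50.0
```

send_rows([
  [5,0,0,40,0,0,0],
  [5,0,0,90,0,0,0],
  [5,0,20,135,0,0,0],
  [5,0,60,160,0,0,1],
  [5,0,105,165,0,0,3],
  [5,0,155,165,0,0,5],
  [5,1,205,165,0,0,7],
  [5,2,255,165,0,0,9],
  [5,3,305,165,0,0,11],
  [5,4,355,165,0,0,13],
  [5,5,405,165,0,0,13.6],
  [5,6,450,165,0,0,13.6],
])

```text
time: 28.1
tool_pos: [536.7, 183.2, 207.1]
tcp_rot: [180.0, -0.0, -169.3]
force: [0.4, 0.5, -3.1]
finger_gap: 21.4
finger_force: 50.0
```

send_rows([
  [5,0,40,0,0,0,0],
  [5,0,65,0,0,0,0],
  [5,0,73,0,0,0,0],
  [5,0,73,0,0,0,0],
  [5,0,73,0,0,0,0],
])

```text
time: 28.72
tool_pos: [537.3, 253.3, 207.5]
tcp_rot: [-180.0, -0.0, -169.4]
force: [0.8, -0.1, -3.4]
finger_gap: 21.2
finger_force: 50.0
```

Run:
```python
from h import *
o=r.get_obs(); print(o['time'],rd(o['tool_pos']),rd(o['tcp_rot']),rd(o['force']),rd(o['finger_gap']))
d=shot("wrist","w6.png"); s=shot("side")
for q in "wrench_center wrench_butt wrench_head mallet_center mallet_head mallet_butt".split():
  for n,x in(("w",d),("s",s)):
    print(n,q,[(round(a['p'],2),rd(a['centre'])) for a in r.pinpoint(x,q)][:2])
```

```text
28.725 [537.3, 253.3, 207.5] [-180.0, -0.0, -169.4] [0.8, -0.1, -3.4] 21.2
w wrench_center [(0.75, [526.7, 251.7, 191.1])]
s wrench_center [(0.68, [528.8, 250.1, 190.5])]
w wrench_butt [(0.77, [449.9, 238.8, 194.0]), (0.34, [464.7, 158.1, 24.5])]
s wrench_butt [(0.69, [447.8, 233.3, 192.6]), (0.26, [609.8, 267.9, 199.9])]
w wrench_head []
s wrench_head [(0.61, [610.2, 267.1, 198.5]), (0.32, [623.7, 186.6, 23.7])]
w mallet_center [(0.83, [542.4, 171.9, 20.7])]
s mallet_center [(0.85, [449.7, -579.1, 21.9]), (0.84, [548.0, 170.8, 22.4])]
w mallet_head [(0.59, [622.8, 186.6, 25.0])]
s mallet_head [(0.84, [627.0, 186.3, 24.1]), (0.76, [478.6, -655.3, 23.3])]
w mallet_butt [(0.79, [465.1, 160.6, 23.6]), (0.25, [528.2, 248.7, 182.2])]
s mallet_butt [(0.79, [462.3, 154.0, 28.9])]
```

View pics/w6.png

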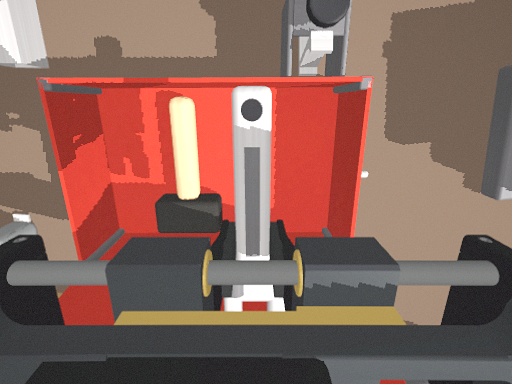

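The mallet lies in the case (handle at px (185,150), head at (190,212)). The wrench is held at (252,90–310) to its right with clear space, so I lower it.

send_rows([
  [5,2,0,-30,0,0,0],
  [5,2,0,-70,0,0,0],
  [5,2,0,-110,0,0,0],
  [5,2,0,-145,0,0,0],
  [5,2,0,-165,0,0,0],
  [5,2,0,-174,0,0,0],
  [5,2,0,-177,0,0,0],
  [5,2,0,-179,0,0,0],
  [5,2,0,-180,0,0,0],
  [5,2,0,-180,0,0,0],
])

```text
time: 30.68
tool_pos: [539.6, 254.7, 28.1]
tcp_rot: [180.0, 0.0, -169.4]
force: [-0.1, -0.5, -3.1]
finger_gap: 21.7
finger_force: 50.0
```

send_rows([
  [5,0,0,-1,0,0,0],
  [5,0,0,-2,0,0,0],
  [5,0,0,-2,0,0,0],
])

```text
time: 31.05
tool_pos: [539.6, 254.7, 27.0]
tcp_rot: [180.0, 0.0, -169.3]
force: [-2.4, -0.3, 4.7]
finger_gap: 21.7
finger_force: 50.0
```

Set down. I release, rise and back off.

send_rows([
  [45,0,0,0,0,0,0],
  [45,0,0,0,0,0,0],
  [45,0,0,0,0,0,0],
  [45,0,0,40,0,0,0],
  [45,0,0,90,0,0,0],
  [45,0,0,145,0,0,0],
  [45,0,0,200,0,0,0],
  [45,-30,0,230,0,0,0],
  [45,-60,0,230,0,0,0],
  [45,-60,0,230,0,0,0],
])

```text
time: 32.3
tool_pos: [478.0, 254.4, 256.4]
tcp_rot: [179.9, 0.0, -169.3]
force: [1.0, 0.2, 0.1]
finger_gap: 39.0
finger_force: 0.0
```

Run:
```python
from h import *
o=r.get_obs(); print(o['time'],rd(o['tool_pos']),rd(o['force']),rd(o['finger_gap']))
d=shot("wrist"); s=shot("scene"); e=shot("side")
cv2.imwrite('pics/c7.png',np.hstack([cv2.resize(d['img'],(400,300)),cv2.resize(s['img'],(400,300))])[:,:,::-1])
for q in "wrench_center wrench_butt wrench_head mallet_head mallet_butt lid_handle clamp_mid tape_mid driver_mid mug_mid spray_mid tube_mid offcut_mid".split():
  for n,x in(("w",d),("s",s),("e",e)):
    print(n,q,[(round(a['p'],2),rd(a['centre'])) for a in r.pinpoint(x,q)][:1])
```

```text
32.3 [478.0, 254.4, 256.4] [1.0, 0.2, 0.1] 39.0
w wrench_center [(0.89, [527.8, 253.0, 7.0])]
s wrench_center [(0.52, [670.6, 201.8, 333.1])]
e wrench_center [(0.66, [528.2, 252.2, 12.4])]
w wrench_butt [(0.89, [450.3, 239.0, 9.3])]
s wrench_butt [(0.71, [666.7, 206.2, 331.7])]
e wrench_butt [(0.54, [448.0, 237.1, 8.0])]
w wrench_head [(0.56, [606.0, 269.2, 10.9])]
s wrench_head []
e wrench_head [(0.62, [545.8, 174.3, 21.0])]
w mallet_head []
s mallet_head [(0.58, [473.4, -655.0, 20.6])]
e mallet_head [(0.81, [476.0, -653.5, 25.4])]
w mallet_butt [(0.64, [700.2, -44.4, 26.4])]
s mallet_butt [(0.77, [415.4, -500.2, 19.9])]
e mallet_butt [(0.82, [414.9, -504.1, 20.6])]
w lid_handle []
s lid_handle [(0.86, [666.6, 205.8, 332.1])]
e lid_handle [(0.66, [371.8, 278.6, 117.0])]
w clamp_mid []
s clamp_mid [(0.72, [550.3, -418.2, 9.7])]
e clamp_mid [(0.91, [551.6, -420.4, 7.6])]
w tape_mid [(0.72, [701.6, -45.1, 25.6])]
s tape_mid [(0.82, [700.8, -46.5, 33.0])]
e tape_mid [(0.91, [703.4, -43.8, 33.1])]
w driver_mid []
s driver_mid [(0.55, [325.8, -268.8, 15.2])]
e driver_mid [(0.7, [325.6, -267.6, 13.5])]
w mug_mid [(0.32, [530.0, 249.3, 2.2])]
s mug_mid [(0.76, [710.5, -220.7, 43.7])]
e mug_mid [(0.63, [705.6, -212.4, 43.2])]
w spray_mid []
s spray_mid [(0.93, [702.8, -355.7, 98.1])]
e spray_mid [(0.68, [703.2, -352.6, 100.9])]
w tube_mid []
s tube_mid [(0.85, [785.2, 140.4, 32.5])]
e tube_mid [(0.68, [788.4, 135.8, 31.2])]
w offcut_mid [(0.85, [405.1, -33.7, 20.4])]
s offcut_mid [(0.67, [406.0, -36.3, 18.0])]
e offcut_mid [(0.81, [401.7, -39.1, 19.9])]
```

View pics/c7.png

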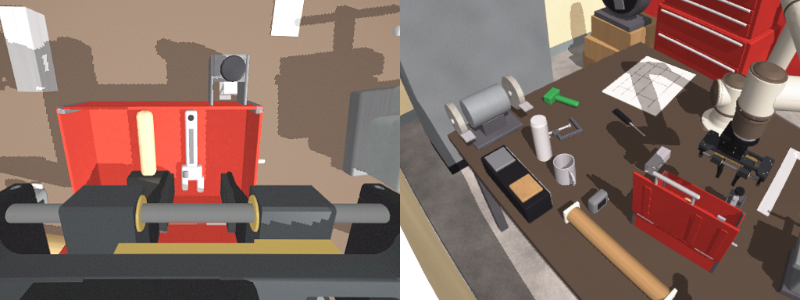

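Both tools lie in the case (mallet at (147,145), wrench at (190,150) in the wrist view). The lid is open, the bystanders have not moved, and the arm is clear.

```bash
python3 -c "
from bench import r
print(r.finish_job())"
```

```text
the job is handed in; nothing more can be done
None
```

I pressed the plunger, opened the lid onto its stop, and set the mallet and wrench down inside the case below the rim. The cameras showed no bystander moved, and I handed the job in at about 32 s; no verdict came back.

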